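Set and lock the depth stop on a relay

TASK

On the bench stand, lower the depth stop by its knob until the rubber foot just rests on the tall relay in the middle of the fuse carrier, gently, so that the relay is not crushed. With the foot still resting on the relay, swing the clamp lever clockwise to its locked end, and let go of everything. Leave the carrier where it sits and everything else on the bench undisturbed.

Things in the scene. Friction and masses are not known exactly. Their poses are not given: they have to be found in the camera images.
- stand: fixed stand: base plate 270 x 200 x 15 mm, grey column at its back, grey arm 46 mm wide reaching forward from it, 125 to 160 mm above the table. Origin on the table straight below the stop rod's axis; x points from rod to column, y to the stand's left, z up. The clamp lever's upright pivot is at x = +50 mm, y = 0.
- stop: depth stop: origin at the centre of its black round knob (30 mm across, 28 high). Steel rod slides straight up and down in the arm, 75 mm travel, stays where left; about 3 N pushes it down. Starts with its rubber foot (18 mm wide) 20 to 55 mm above the relay. The foot screws in and out: its underside is 157 to 173 mm below the origin, unmeasured. It gives 1 mm per 3 N.
- lever_grip (a point): on the axis of the black upright handle post (16 mm across, 38 mm high) at the free end of the clamp lever, 16 mm below the post's top. The lever lies level on top of the arm; the post's axis is 80 mm from the pivot. The top of the lever's flat bar is 19 mm below this point.
- lever (a joint): clamp lever's angle, rad: 0 = open, pointing to the stand's +y; grows as it turns clockwise seen from above, towards the column (+x). Starts at 0 to 0.3, locked from 1.1 on, end stop at 1.35. Turning it takes 3.5 N at the post, rising to 6 N as it tightens; it stays where left.
- relay_top (a point): centre of the top face of the tall grey relay (30 x 30 mm) in the middle of the loose black fuse carrier (110 x 80 mm, 52 mm high to this point), which lies in a shallow nest on the base plate under the stop, z up, a few mm off centre at most. The relay's case takes about 14 N before it cracks.
- carrier: the black fuse carrier itself, loose, about 0.45 kg; origin at the centre of its underside, x along its 110 mm side.
- spare_relay: loose grey relay cube, 28 mm, standing on the stand's base plate at its left edge (bystander); origin at its underside
- old_relay: loose grey relay cube, 28 mm, on the table in front of the stand (its -x side) (bystander); origin at its underside
- probe: circuit tester 175 mm long with a clear handle and a steel spike, lying in front of the stand (its -x side) (bystander)
- driver: screwdriver lying on the table beside the stand, on its left (+y) (bystander)
Not all that is in view belongs to the job. What is shaped like the carrier but red or turquoise is not meant.

How it is judged:
By the outcome, as a careful person would: the job done as asked, in the order asked, and still so for the second after the job is handed in, with the robot touching nothing.
It also fails if it takes over 56 s, if anything falls off the work surface, if the arm or the gripper's body presses on something with over 40 N, if the wrist force passes 120 N, or if a joint passes its speed limit or range.

ROBOT

A 6-joint arm with a two-finger parallel gripper is mounted at the origin on the work surface. World frame = base frame: x ahead of the robot, y to its left, z up, the work surface at z = 0. Lengths are in m, angles in rad, forces in N, time in s.
With the tool pointing down it reaches from about 0.3 to 0.875 m from the base axis. Payload 6.4 kg.
Tool frame: the origin (TCP) lies midway between the tips of the shut fingers; the grasp point (between the pads) lies ctrl.grip_point_offset behind it (ctrl.grip_point_offset is the distance from the TCP to the grasp point, in m); z points along the fingers, y is the direction in which the jaws open and shut (so a half turn about z gives the same grasp; the last joint's range is limited). The gripper opens to 85 mm and grips with 20 to 120 N. Pads are 22 mm wide; open, the fingers measure 114 mm over their backs; the gripper's body (76 mm by 85 mm) begins 54 mm behind the grasp point. The pads swing forward as they close: fully open they stand 13 mm farther back than shut.
Start: joints at [0.913, 0.181, 1.607, -0, 1.354, -0.206], TCP at [0.251, 0.517, 0.231] pointing down, gripper open.
Joint ranges: [-2.99, 2.99], [-0.89, 2.07], [0.3, 2.58], [-1.14, 4.28], [0, 2.63], [-3.12, 3.12]. Speed limits (rad/s): [2.57, 2.57, 3.01, 3.14, 3.14, 3.14].

INTERFACE

Orientations are given as a unit quaternion [w, x, y, z].
In Python, from bench import ctrl, viewer gives the robot as it stands.
- The arm moves only by the shell command python3 -m handwheel 'ROWS' [OPENING]. ROWS is JSON, a list of rows, each an object with "travel": the shift along the tool's x, y, z as a fraction of full scale, a list of three; "dr": the turn, a rotation vector about the tool's x, y, z as a fraction of full scale, a list of three. A call has 1 to 20 rows; each row shifts and turns the pose as measured when the row begins, along the tool's axes as they then stand; what a row does not reach is not made up. Full scale, the value 1, is 150 mm for a shift and 30 degrees for a turn. A row lasts 1/12 s, in which the tool goes at most 41.7 mm and 7.16 degrees, less where a joint would pass 70% of its speed; a pose out of reach is approached as far as the arm can. A call with a number of a shift or a turn outside -1 to 1 is refused whole. A call with a gripper value outside its range is refused whole. OPENING is the opening, from -1 (shut) to 1 (fully open), set as the call begins (- or left out, the last holds). The fingers move at their own pace and stop on an object; the grip force is fixed at half the most. Time passes only in rows, so rows that do not move let the fingers close. It gives the time, the measured TCP pose, the force and the opening at its end, in the units of the state.
- ctrl.get_obs(): the state, without advancing time (a new reading comes with each control period).
- viewer.camera(name): name is "scene" or "top" or "wrist"; returns the picture (400x640x3 uint8, red, green, blue); there is no depth.
- viewer.get_calibration(name): a dict with "camera_matrix" (3x3 intrinsics, pixels), "k1" (the pictures are not rectified: a ray, as slopes to the right and down, at radius r is drawn at 1 + k1 r^2 times it, then the intrinsics apply), "R" (3x3) and "t" (3): a world point X has camera coordinates R X + t. Camera axes: x right, y down, z forward; pixel columns grow to the right and rows downward; lengths in m; the calibration is good to about 2 mm. A picture is of the moment at which its call begins: read the wrist's pose just before it. get_calibration takes no time and is no camera call; for the wrist camera it gives the pose at the moment of the call.
- ctrl.hand_in(): hands the job in, once; it reports no verdict.
The state is a dict: "time_s": time; "q": joint angles; "dq": joint speeds; "joint_efforts": joint torques, N m; "eef_pos": TCP position; "eef_rot": TCP orientation; "wrist_force": force on the tool from outside, world axes, zero at the start; "torque": the same for the moment, N m; "opening": opening from 0.0 (shut) to 1.0 (fully open).
Only numpy, scipy, OpenCV 4.12 (cv2) and the standard library are available. Lean on these libraries where they do the work, as an engineer would, in place of code of your own. Each camera call takes 0.05 s, during which the arm holds its last target. There are 200 camera calls.

## Working session

There is one attempt and no reset: what is moved stays moved. The work goes in short steps, Python scripts to look and compute and a shell command to move; the robot and the scene stay as the last step left them, time stands still between calls to the robot, and variables do not carry over. Pictures are saved under pics/ and viewed, about 8 in all and at most 12, crops included, and the job is handed in when it is done.

```bash
mkdir -p pics
cat > h.py <<'E'
import numpy as np,cv2
from bench import ctrl,viewer
def snap(n,f):
    im=viewer.camera(n); cv2.imwrite('pics/'+f,im[:,:,::-1]); return im
def ray(n,u,v,c=None):
    c=c or viewer.get_calibration(n); K=np.array(c['camera_matrix']);R=np.array(c['R']);t=np.array(c['t'])
    d=np.array([(u-K[0,2])/K[0,0],(v-K[1,2])/K[1,1]]); s=d.copy()
    for _ in range(20): s=d/(1+c['k1']*(s@s))
    return -R.T@t, R.T@np.array([s[0],s[1],1])
def onz(n,u,v,z,c=None):
    o,d=ray(n,u,v,c); return o+d*(z-o[2])/d[2]
def tri(a,b):
    (o1,d1),(o2,d2)=a,b
    A=np.stack([d1,-d2],1); k=np.linalg.lstsq(A,o2-o1,rcond=None)[0]
    p,q=o1+k[0]*d1,o2+k[1]*d2; return (p+q)/2,np.linalg.norm(p-q)
def proj(n,X,c=None):
    c=c or viewer.get_calibration(n); K=np.array(c['camera_matrix']);p=np.array(c['R'])@X+np.array(c['t'])
    s=p[:2]/p[2]; s=s*(1+c['k1']*(s@s)); return K[:2,:2]@s+K[:2,2]
E
python3 - <<'E'
from h import *
a=snap('scene','s0.png');b=snap('top','t0.png')
o=ctrl.get_obs();print(o['eef_pos'],o['eef_rot'],o['wrist_force'],o['opening'],ctrl.grip_point_offset,o['time_s'])
for n in('scene','top'):
    c=viewer.get_calibration(n);print(n,-np.array(c['R']).T@c['t'],c['camera_matrix'][0],c['k1'])
E
```

```text
[0.25074186 0.51691873 0.23048638] [-3.12344849e-04  2.24001248e-01  9.74588554e-01 -7.03132425e-04] [0.25570204 0.39949653 0.38222172] 0.9989632895341907 0.0187 0.1
scene [0.7639922  0.45252807 0.87703181] [382.28536597   0.         316.80666987] -0.0001791276303690276
top [0.40303914 0.10159047 1.2839516 ] [480.40374143   0.         319.61683665] -0.08765663576548266
```

View pics/s0.png

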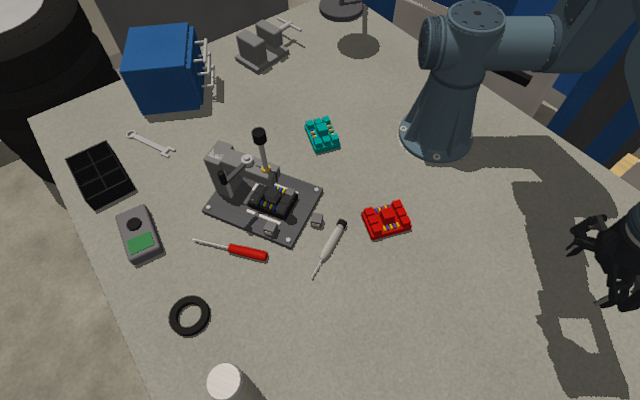

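View pics/t0.png

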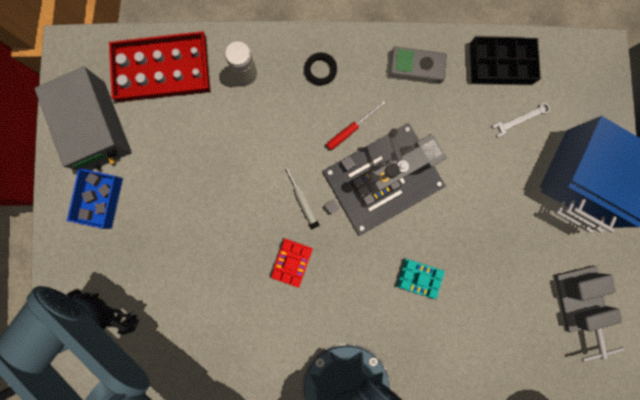

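The scene picture shows the stand at about (265,190), its knob at (259,135) and the lever post at (223,180). In the top picture the stand is at (385,178). The look-alikes are the red carrier (top 291,262) and the turquoise one (top 421,278); the carrier I want is the black one on the stand (scene 275,198). Next is a close crop of both views.

Run:
```python
import cv2,numpy as np
a=cv2.imread('pics/s0.png')[115:250,195:330];b=cv2.imread('pics/t0.png')[115:240,315:450]
a=cv2.resize(a,(400,400),interpolation=2);b=cv2.resize(b,(400,370),interpolation=2)
o=np.zeros((400,800,3),np.uint8);o[:,:400]=a;o[:370,400:]=b;cv2.imwrite('pics/c0.png',o)
from h import *
# base plate corner guesses, top
for p in [(409,124),(444,183),(361,233),(324,173)]: print(onz('top',*p,0.015))
```

```text
[ 0.69918985 -0.17557548  0.015     ]
[ 0.53790851 -0.26661481  0.015     ]
[ 0.40624826 -0.04008541  0.015     ]
[0.56647387 0.05624109 0.015     ]
```

View pics/c0.png

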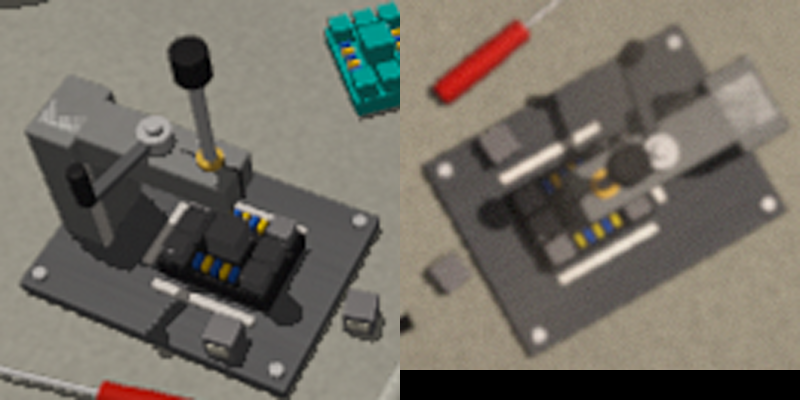

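Run:
```python
from h import *
S=lambda x,y:ray('scene',195+x/2.963,115+y/2.963)
T=lambda x,y:ray('top',315+(x-400)/2.963,115+y/2.963)
K=tri(S(190,61),T(629,165));P=tri(S(78,174),T(632,50));V=tri(S(154,128),T(660,151))
print('knob',K,'post',P,'pivot',V)
# washers at corner
W=[tri(S(360,219),T(539,335)),tri(S(277,369),T(445,170)),tri(S(40,272),T(674,42))]
for w in W: print(w)
a=W[2][0]-W[1][0]; print('stand yaw deg',np.degrees(np.arctan2(a[1],a[0])))
p=P[0]-V[0];print('lever world deg',np.degrees(np.arctan2(p[1],p[0])),np.linalg.norm(p[:2]))
p=V[0]-K[0];print('pivot-rod deg',np.degrees(np.arctan2(p[1],p[0])),np.linalg.norm(p[:2]))
o=ctrl.get_obs()
from scipy.spatial.transform import Rotation as R
w,x,y,z=o['eef_rot'];r=R.from_quat([x,y,z,w]);print(r.as_matrix().round(3))
c=viewer.get_calibration('wrist');print(-np.array(c['R']).T@c['t'],(np.array(c['R'])@r.as_matrix()).round(2))
```

```text
knob (array([ 0.53707543, -0.07984678,  0.27607052]), np.float64(1.3354242920016076e-05)) post (array([ 0.6368654 , -0.09751661,  0.20311104]), np.float64(0.00021656998308951155)) pivot (array([ 0.5611205 , -0.12241173,  0.17799186]), np.float64(0.0001104508888175336))
(array([ 0.41908791, -0.04182614,  0.02199013]), np.float64(0.00023232682397108032))
(array([0.56719818, 0.04016868, 0.01975496]), np.float64(0.0006285382695960732))
(array([ 0.68368994, -0.16989157,  0.01936313]), np.float64(0.0005642324690393383))
stand yaw deg -60.988846302571616
lever world deg 18.19417124053632 0.07973115380510776
pivot-rod deg -60.53775518045369 0.04888701327433686
[[-0.9    0.437 -0.001]
 [ 0.437  0.9   -0.001]
 [ 0.    -0.002 -1.   ]]
[0.17902281 0.55050237 0.37303645] [[-0.    1.    0.  ]
 [-0.95  0.   -0.31]
 [-0.31 -0.    0.95]]
```

```bash
python3 -m handwheel '[{"travel":[-0.17,-0.14,-0.1],"dr":[0,0,0]},{"travel":[-0.18,-0.14,-0.1],"dr":[0,0,0]},{"travel":[-0.18,-0.14,-0.1],"dr":[0,0,0]},{"travel":[-0.18,-0.14,-0.1],"dr":[0,0,0]},{"travel":[-0.18,-0.14,-0.1],"dr":[0,0,0]},{"travel":[-0.18,-0.14,-0.1],"dr":[0,0,0]},{"travel":[-0.18,-0.14,-0.1],"dr":[0,0,0]},{"travel":[-0.18,-0.14,-0.1],"dr":[0,0,0]},{"travel":[-0.18,-0.14,0],"dr":[0,0,0]},{"travel":[-0.18,-0.14,0],"dr":[0,0,0]},{"travel":[-0.18,-0.14,0],"dr":[0,0,0]},{"travel":[-0.18,-0.14,0],"dr":[0,0,0]},{"travel":[-0.18,-0.14,0],"dr":[0,0,0]},{"travel":[-0.18,-0.14,0],"dr":[0,0,0]},{"travel":[-0.18,-0.14,0],"dr":[0,0,0]},{"travel":[-0.18,-0.14,0],"dr":[0,0,0]},{"travel":[-0.18,-0.14,0],"dr":[0,0,0]},{"travel":[0,0,0],"dr":[0,0,0]}]' -1
cat >> h.py <<'E'
def go(X):
    from scipy.spatial.transform import Rotation as R
    o=ctrl.get_obs();w,x,y,z=o['eef_rot'];M=R.from_quat([x,y,z,w]).as_matrix()
    print('t',round(o['time_s'],2),'pos',o['eef_pos'].round(4),'F',np.round(o['wrist_force'],2),'yaw_y',np.degrees(np.arctan2(M[1,1],M[0,1])).round(1),'tilt',M[:2,2].round(4),'open',round(o['opening'],3))
    print('travel total', (M.T@(np.array(X)-o['eef_pos'])/0.15).round(3))
E
python3 -c "
from h import *
go([.537,-.080,.33])"
```

```text
time_s: 1.6
eef_pos: [0.5134, -0.0287, 0.3499]
eef_rot: [-0.003, 0.22, 0.975, -0.006]
wrist_force: [-1.1, 0.4, 0.3]
opening: 0.003
t 1.6 pos [ 0.5134 -0.0287  0.3499] F [-1.08  0.42  0.33] yaw_y 64.5 tilt [-0.0091 -0.0101] open 0.003
travel total [-0.289 -0.239  0.135]
```

```bash
python3 -m handwheel '[{"travel":[-0.1,-0.08,0.02],"dr":[-0.025,-0.007,0]},{"travel":[-0.1,-0.08,0.04],"dr":[0,0,0]},{"travel":[-0.09,-0.08,0.04],"dr":[0,0,0]},{"travel":[0,0,0],"dr":[0,0,0]},{"travel":[0,0,0],"dr":[0,0,0]}]'
python3 - <<'E'
from h import *
go([.537,-.080,.29])
c=viewer.get_calibration('wrist');w=snap('wrist','w1.png');s=snap('scene','s1.png')
print('knobtop pred',proj('wrist',np.array([.537,-.080,.290]),c),'relay',proj('wrist',np.array([.537,-.08,.067]),c),'post',proj('wrist',np.array([.637,-.0975,.222]),c))
a=cv2.resize(s[90:240,190:340],(400,400),interpolation=2);o=np.zeros((400,800,3),np.uint8);o[:,:400]=a;o[:250,400:]=cv2.resize(w,(400,250));cv2.imwrite('pics/c1.png',o[:,:,::-1])
E
```

```text
time_s: 2.02
eef_pos: [0.5371, -0.0834, 0.3318]
eef_rot: [-0.003, 0.223, 0.975, 0.001]
wrist_force: [0.2, 1.3, 0.4]
opening: -0.001
t 2.02 pos [ 0.5371 -0.0834  0.3318] F [0.22 1.33 0.45] yaw_y 64.3 tilt [-0.0044  0.0033] open -0.001
travel total [0.009 0.02  0.279]
knobtop pred [323.76189986 231.34294108] relay [319.7367965  158.66409345] post [354.05452322 307.56011808]
```

View pics/c1.png

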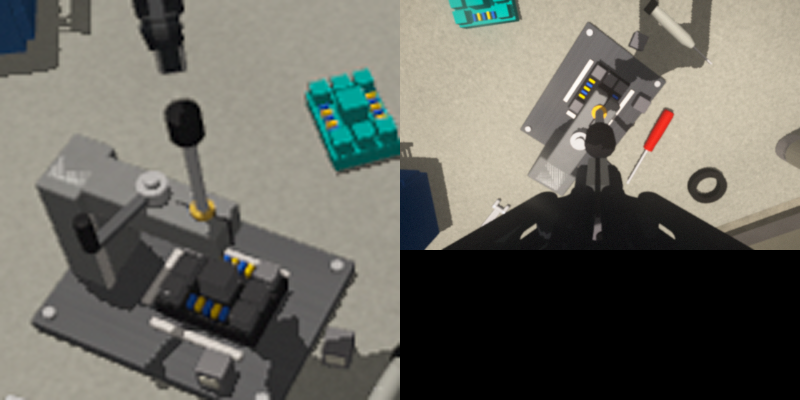

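Picture: the shut fingers (crop 170,60) hang just over the knob (185,120), and the wrist view agrees with the measured knob axis to within a few mm. The next move brings them down to just above the knob.

```bash
python3 -m handwheel '[{"travel":[0.005,0.01,0.12],"dr":[0,0,0]},{"travel":[0.004,0.01,0.1],"dr":[0,0,0]},{"travel":[0,0,0],"dr":[0,0,0]},{"travel":[0,0,0],"dr":[0,0,0]},{"travel":[0,0,0],"dr":[0,0,0]}]'; python3 -c "
from h import *
go([.537,-.080,.29])"
python3 -m handwheel '[{"travel":[0,0,0.02],"dr":[0,0,0]},{"travel":[0,0,0.02],"dr":[0,0,0]},{"travel":[0,0,0],"dr":[0,0,0]}]'
python3 -m handwheel '[{"travel":[0,0,0.02],"dr":[0,0,0]},{"travel":[0,0,0.02],"dr":[0,0,0]},{"travel":[0,0,0],"dr":[0,0,0]}]'
```

```text
time_s: 2.53
eef_pos: [0.5368, -0.0748, 0.3017]
eef_rot: [-0.0, 0.22, 0.976, 0.001]
wrist_force: [0.3, -0.9, 0.1]
opening: -0.004
t 2.53 pos [ 0.5368 -0.0748  0.3017] F [ 0.29 -0.94  0.11] yaw_y 64.6 tilt [0.0001 0.0024] open -0.004
travel total [-0.016 -0.031  0.078]
time_s: 2.78
eef_pos: [0.5378, -0.0742, 0.2982]
eef_rot: [0.002, 0.219, 0.976, 0.001]
wrist_force: [0.5, -0.1, 0.1]
opening: -0.002
time_s: 3.03
eef_pos: [0.5382, -0.0744, 0.2926]
eef_rot: [0.003, 0.219, 0.976, 0.001]
wrist_force: [-0.3, 0.2, 0.6]
opening: -0.003
```

```bash
python3 -m handwheel '[{"travel":[-0.015,-0.033,-0.01],"dr":[0,0,0]},{"travel":[0,0,0],"dr":[0,0,0]},{"travel":[0,0,0],"dr":[0,0,0]}]'; python3 -c "
from h import *
go([.537,-.080,.29])"
python3 -m handwheel '[{"travel":[0,0,0.02],"dr":[0,0,0]},{"travel":[0,0,0.02],"dr":[0,0,0]},{"travel":[0,0,0],"dr":[0,0,0]}]'
python3 -m handwheel '[{"travel":[0,0,0.02],"dr":[0,0,0]},{"travel":[0,0,0.02],"dr":[0,0,0]},{"travel":[0,0,0],"dr":[0,0,0]}]'
```

```text
time_s: 3.28
eef_pos: [0.538, -0.0806, 0.2939]
eef_rot: [0.003, 0.219, 0.976, 0.001]
wrist_force: [0.4, 0.7, -0.2]
opening: 0.002
t 3.28 pos [ 0.538  -0.0806  0.2939] F [ 0.45  0.71 -0.17] yaw_y 64.7 tilt [0.0052 0.0004] open 0.002
travel total [0.008 0.001 0.026]
time_s: 3.53
eef_pos: [0.5384, -0.0812, 0.2878]
eef_rot: [0.003, 0.22, 0.976, 0.001]
wrist_force: [-0.5, -0.3, 0.2]
opening: 0.002
time_s: 3.78
eef_pos: [0.5385, -0.0812, 0.2819]
eef_rot: [0.003, 0.219, 0.976, 0.001]
wrist_force: [-0.6, 0.1, 0.1]
opening: 0.001
```

```bash
python3 -m handwheel '[{"travel":[0,0,0.02],"dr":[0,0,0]},{"travel":[0,0,0.02],"dr":[0,0,0]}]'
python3 - <<'E'
from h import *
s=snap('scene','s2.png');go([.537,-.08,.28])
print(proj('scene',np.array([.537,-.08,.276])))
cv2.imwrite('pics/c2.png',cv2.resize(s[80:220,190:330],(560,560),interpolation=2)[:,:,::-1])
E
```

```text
time_s: 3.95
eef_pos: [0.5387, -0.0812, 0.2763]
eef_rot: [0.004, 0.219, 0.976, 0.0]
wrist_force: [-1.7, 0.3, 2.4]
opening: 0.0
t 4.0 pos [ 0.5387 -0.0812  0.2757] F [-0.07 -0.05  1.54] yaw_y 64.7 tilt [ 0.0073 -0.0007] open -0.001
travel total [ 0.013  0.003 -0.029]
[259.1182307  135.55128755]
```

View pics/c2.png

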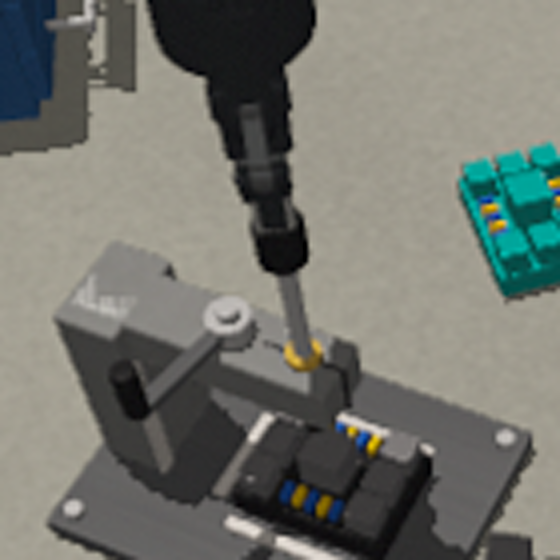

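The fingertips are now on the knob (crop 280,245) and pushing it at about 2 N, so I'll go down watching the force.

```bash
python3 -m handwheel '[{"travel":[0,0,0.02],"dr":[0,0,0]},{"travel":[0,0,0.02],"dr":[0,0,0]}]'
python3 -m handwheel '[{"travel":[0,0,0.02],"dr":[0,0,0]},{"travel":[0,0,0.02],"dr":[0,0,0]}]'
python3 -m handwheel '[{"travel":[0,0,0.015],"dr":[0,0,0]},{"travel":[0,0,0.015],"dr":[0,0,0]}]'
```

```text
time_s: 4.17
eef_pos: [0.5388, -0.0812, 0.2698]
eef_rot: [0.004, 0.219, 0.976, 0.0]
wrist_force: [-0.5, -0.1, 3.2]
opening: -0.002
time_s: 4.33
eef_pos: [0.5388, -0.0812, 0.2632]
eef_rot: [0.004, 0.219, 0.976, 0.0]
wrist_force: [-0.7, -0.1, 2.6]
opening: 0.001
time_s: 4.5
eef_pos: [0.5388, -0.0812, 0.2578]
eef_rot: [0.004, 0.219, 0.976, 0.0]
wrist_force: [-0.5, -0.3, 2.4]
opening: 0.002
```

```bash
python3 -m handwheel '[{"travel":[0,0,0.007],"dr":[0,0,0]},{"travel":[0,0,0.007],"dr":[0,0,0]}]'
python3 -m handwheel '[{"travel":[0,0,0.007],"dr":[0,0,0]}]'
python3 -m handwheel '[{"travel":[0,0,0.007],"dr":[0,0,0]}]'
```

```text
time_s: 4.67
eef_pos: [0.5388, -0.0812, 0.2551]
eef_rot: [0.004, 0.219, 0.976, 0.0]
wrist_force: [-0.6, -0.1, 2.0]
opening: 0.001
time_s: 4.75
eef_pos: [0.5388, -0.0812, 0.2539]
eef_rot: [0.004, 0.219, 0.976, 0.0]
wrist_force: [-0.2, 0.9, 2.5]
opening: -0.001
time_s: 4.83
eef_pos: [0.5388, -0.0812, 0.2528]
eef_rot: [0.004, 0.219, 0.976, 0.0]
wrist_force: [-0.6, -0.2, 1.9]
opening: 0.002
```

```bash
python3 -m handwheel '[{"travel":[0,0,0.007],"dr":[0,0,0]}]'|grep -E "pos|force"
python3 -m handwheel '[{"travel":[0,0,0.007],"dr":[0,0,0]}]'|grep -E "pos|force"
```

```text
eef_pos: [0.5388, -0.0812, 0.2517]
wrist_force: [-0.3, -0.9, 2.4]
eef_pos: [0.5388, -0.0812, 0.2506]
wrist_force: [-1.4, 0.2, 3.1]
```

```bash
python3 -m handwheel '[{"travel":[0,0,0.007],"dr":[0,0,0]}]'|grep -E "pos|force"
python3 -m handwheel '[{"travel":[0,0,0.007],"dr":[0,0,0]}]'|grep -E "pos|force"
```

```text
eef_pos: [0.5388, -0.0812, 0.2495]
wrist_force: [-1.1, 0.6, 2.5]
eef_pos: [0.5388, -0.0812, 0.2483]
wrist_force: [-0.0, -0.5, 3.4]
```

```bash
python3 -m handwheel '[{"travel":[0,0,0.007],"dr":[0,0,0]}]'|grep -E "pos|force"
python3 -m handwheel '[{"travel":[0,0,0.007],"dr":[0,0,0]}]'|grep -E "pos|force"
```

```text
eef_pos: [0.5388, -0.0812, 0.2472]
wrist_force: [-1.0, 0.2, 4.5]
eef_pos: [0.5388, -0.0813, 0.2465]
wrist_force: [-3.9, -0.2, 7.7]
```

The force jumped to 7.7 N, about 5 N above the sliding friction, so the foot is on the relay. I'll back off straight up and check heights for the lever.

```bash
python3 -m handwheel '[{"travel":[0,0,-0.01],"dr":[0,0,0]},{"travel":[0,0,-0.1],"dr":[0,0,0]},{"travel":[0,0,-0.2],"dr":[0,0,0]},{"travel":[0,0,0],"dr":[0,0,0]}]' -0.2
python3 - <<'E'
from h import *
S=lambda x,y:ray('scene',195+x/2.963,115+y/2.963)
T=lambda x,y:ray('top',315+(x-400)/2.963,115+y/2.963)
for a,b in [((28,130),(745,57)),((68,75),(787,125))]: print(tri(S(*a),T(*b)))
c=viewer.get_calibration('wrist');s=snap('scene','s3.png');w=snap('wrist','w3.png');t=snap('top','t3.png')
go([.637,-.098,.25])
print(proj('wrist',np.array([.637,-.098,.205]),c))
o=np.zeros((400,800,3),np.uint8);o[:,:400]=cv2.resize(s[110:245,195:330],(400,400),interpolation=2);o[:,400:]=cv2.resize(w[200:400,220:420],(400,400),interpolation=2);cv2.imwrite('pics/c3.png',o[:,:,::-1])
E
```

```text
time_s: 5.67
eef_pos: [0.5373, -0.0805, 0.2913]
eef_rot: [0.001, 0.219, 0.976, 0.001]
wrist_force: [1.6, 0.4, 1.0]
opening: 0.403
(array([ 0.64014094, -0.19746928,  0.16066662]), np.float64(0.00034748804156522567))
(array([ 0.58472018, -0.23029636,  0.16128812]), np.float64(0.0006417806986231174))
t 5.82 pos [ 0.5349 -0.0797  0.2855] F [0.34 0.34 0.42] yaw_y 64.7 tilt [-0.0053  0.0045] open 0.402
travel total [-0.669  0.181  0.233]
[352.02349438 325.9103211 ]
```

View pics/c3.png

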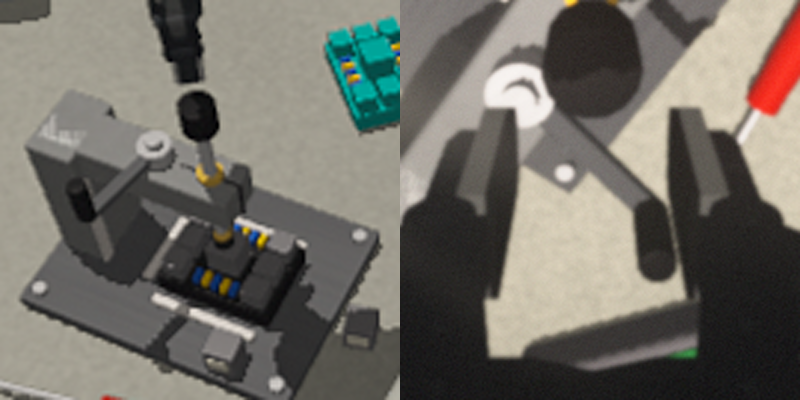

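The foot now sits on the relay (crop 223,240), and the carrier is unmoved. The post is at wrist crop (657,235), close to where I predicted it. Next is the approach to the post.

```bash
python3 -m handwheel '[{"travel":[-0.17,0.045,0],"dr":[0,0,0]},{"travel":[-0.17,0.045,0],"dr":[0,0,0]},{"travel":[-0.17,0.045,0],"dr":[0,0,0]},{"travel":[-0.15,0.045,0],"dr":[0,0,0]},{"travel":[0,0,0],"dr":[0,0,-0.2]},{"travel":[0,0,0],"dr":[0,0,-0.2]},{"travel":[0,0,0],"dr":[0,0,-0.2]},{"travel":[0,0,0],"dr":[0,0,-0.2]},{"travel":[0,0,0],"dr":[0,0,0]},{"travel":[0,0,0],"dr":[0,0,0]}]'
python3 -c "
from h import *
go([.637,-.0975,.23])"
```

```text
time_s: 6.65
eef_pos: [0.635, -0.0962, 0.267]
eef_rot: [-0.014, 0.004, 1.0, 0.006]
wrist_force: [-0.7, -0.2, -0.1]
opening: 0.398
t 6.65 pos [ 0.635  -0.0962  0.267 ] F [-0.66 -0.23 -0.11] yaw_y 89.5 tilt [-0.0271  0.0127] open 0.398
travel total [-0.02  -0.012  0.246]
```

```bash
python3 -m handwheel '[{"travel":[0,0,0.05],"dr":[0.024,-0.052,0]},{"travel":[0,0,0.1],"dr":[0,0,0]},{"travel":[0,0,0],"dr":[0,0,0]},{"travel":[0,0,0],"dr":[0,0,0]}]'
python3 - <<'E'
from h import *
go([.637,-.0975,.178])
c=viewer.get_calibration('wrist');w=snap('wrist','w4.png')
print(proj('wrist',np.array([.637,-.0975,.205]),c))
cv2.imwrite('pics/c4.png',cv2.resize(w[200:400,190:450],(520,400),interpolation=2)[:,:,::-1])
E
```

```text
time_s: 6.98
eef_pos: [0.634, -0.0959, 0.2418]
eef_rot: [-0.001, 0.01, 1.0, 0.0]
wrist_force: [0.9, -0.2, 1.4]
opening: 0.398
t 6.98 pos [ 0.634  -0.0959  0.2418] F [ 0.88 -0.24  1.41] yaw_y 88.8 tilt [-0.0014  0.0004] open 0.398
travel total [-0.021 -0.011  0.426]
[315.78317475 243.26123286]
```

View pics/c4.png

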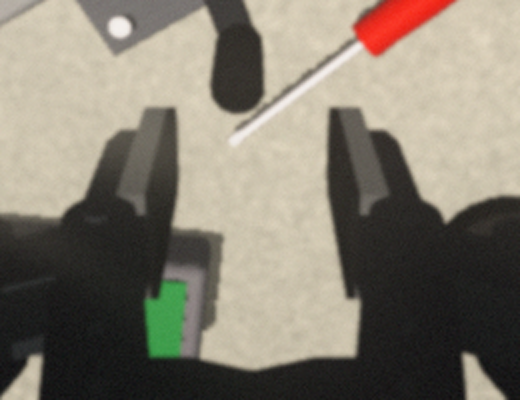

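The post top shows at crop (238,88), about 3 mm left of where I predicted, between the two fingers. I'll shift by that and descend.

```bash
python3 -m handwheel '[{"travel":[-0.02,-0.03,0],"dr":[0,0,0]},{"travel":[0,0,0.15],"dr":[0,0,0]},{"travel":[0,0,0.13],"dr":[0,0,0]},{"travel":[0,0,0],"dr":[0,0,0]},{"travel":[0,0,0],"dr":[0,0,0]}]'
python3 - <<'E'
from h import *
go([.637,-.1005,.18])
E
```

```text
time_s: 7.45
eef_pos: [0.64, -0.1027, 0.2035]
eef_rot: [0.002, 0.012, 1.0, -0.001]
wrist_force: [-0.5, 0.2, 0.6]
opening: 0.4
t 7.45 pos [ 0.64   -0.1027  0.2035] F [-0.53  0.2   0.6 ] yaw_y 88.6 tilt [ 0.0048 -0.0021] open 0.4
travel total [0.021 0.014 0.157]
```

```bash
python3 -m handwheel '[{"travel":[0.015,0.012,0.05],"dr":[0,0,0]},{"travel":[0,0,0.05],"dr":[0,0,0]},{"travel":[0,0,0.04],"dr":[0,0,0]},{"travel":[0,0,0],"dr":[0,0,0]},{"travel":[0,0,0],"dr":[0,0,0]}]'
python3 - <<'E'
from h import *
go([.637,-.1005,.18])
V=np.array([.5611,-.1224]); yaw=np.radians(-60.7)
for th in (0.19,.4,.7,1.0,1.2,1.35): 
    a=yaw+np.pi/2-th; print(th,(V+.08*np.array([np.cos(a),np.sin(a)])).round(4),'tangent deg',round(np.degrees(a)-90))
E
```

```text
time_s: 7.87
eef_pos: [0.6398, -0.1018, 0.185]
eef_rot: [0.005, 0.012, 1.0, -0.002]
wrist_force: [0.6, -0.6, -0.5]
opening: 0.402
t 7.87 pos [ 0.6398 -0.1018  0.185 ] F [ 0.56 -0.62 -0.45] yaw_y 88.6 tilt [ 0.01  -0.004] open 0.402
travel total [0.019 0.008 0.033]
0.19 [ 0.637  -0.0971] tangent deg -72
0.4 [ 0.6406 -0.1135] tangent deg -84
0.7 [ 0.6397 -0.1374] tangent deg -101
1.0 [ 0.6317 -0.16  ] tangent deg -118
1.2 [ 0.6229 -0.1732] tangent deg -129
1.35 [ 0.6146 -0.1819] tangent deg -138
```

```bash
python3 -m handwheel '[{"travel":[0.015,-0.04,0.02],"dr":[0,0,0]},{"travel":[0,-0.04,0.01],"dr":[0,0,0]},{"travel":[0,-0.04,0],"dr":[0,0,0]},{"travel":[0,-0.04,0],"dr":[0,0,0.05]},{"travel":[0,-0.04,0],"dr":[0,0,0.08]},{"travel":[0,-0.04,0],"dr":[0,0,0.08]},{"travel":[0,-0.04,0],"dr":[0,0,0.08]}]'
python3 - <<'E'
from h import *
go([.6397,-.1374-.009,.18])
w=snap('wrist','w5.png');cv2.imwrite('pics/c5.png',cv2.resize(w[200:400,190:450],(520,400),interpolation=2)[:,:,::-1])
E
```

```text
time_s: 8.45
eef_pos: [0.6395, -0.1389, 0.1814]
eef_rot: [0.01, 0.089, 0.996, 0.005]
wrist_force: [1.4, 5.4, -0.8]
opening: 0.4
t 8.45 pos [ 0.6395 -0.1389  0.1814] F [ 1.37  5.37 -0.76] yaw_y 79.8 tilt [0.021  0.0082] open 0.4
travel total [-0.01  -0.049  0.009]
```

View pics/c5.png

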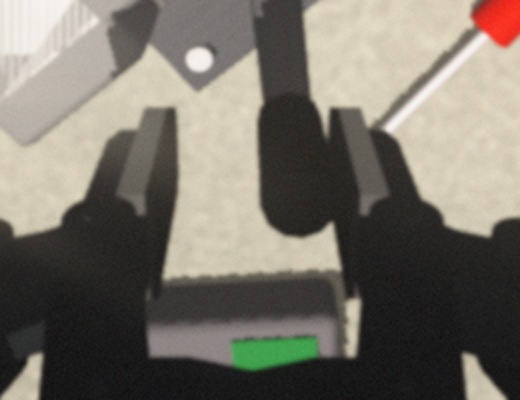

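The right-hand (+y) finger is pushing the post (crop 295,170) at about 5.4 N and the lever is turning, so I'll continue round the arc.

```bash
python3 -m handwheel '[{"travel":[0.004,-0.04,0],"dr":[0.011,0.018,0.1]},{"travel":[0.004,-0.04,0],"dr":[0.011,0.018,0.11]},{"travel":[0.004,-0.04,0],"dr":[0,0,0.11]},{"travel":[0.004,-0.04,0],"dr":[0,0,0.11]},{"travel":[0.004,-0.04,0],"dr":[0,0,0.11]},{"travel":[0.004,-0.04,0],"dr":[0,0,0.11]},{"travel":[0.004,-0.04,0],"dr":[0,0,0.11]}]'
python3 - <<'E'
from h import *
go([.610,-.1875,.18])
E
```

```text
time_s: 9.08
eef_pos: [0.6249, -0.1735, 0.1813]
eef_rot: [0.003, 0.29, 0.957, 0.007]
wrist_force: [2.8, 4.7, -0.6]
opening: 0.401
t 9.08 pos [ 0.6249 -0.1735  0.1813] F [ 2.78  4.73 -0.62] yaw_y 56.2 tilt [0.0092 0.0119] open 0.401
travel total [ 0.031 -0.133  0.007]
```

```bash
python3 -m handwheel '[{"travel":[0.007,-0.04,0],"dr":[0.008,0.01,0.08]},{"travel":[0.007,-0.03,0],"dr":[0.008,0.01,0.08]},{"travel":[0.007,-0.03,0],"dr":[0,0,0.05]}]'|grep -E "pos|force"
python3 -m handwheel '[{"travel":[0.005,-0.02,0],"dr":[0,0,0]},{"travel":[0,-0.02,0],"dr":[0,0,0]}]'|grep -E "pos|force"
python3 - <<'E'
from h import *
go([.610,-.1875,.18])
E
```

```text
eef_pos: [0.6162, -0.1834, 0.1817]
wrist_force: [5.8, 2.1, -2.0]
eef_pos: [0.6134, -0.1872, 0.1816]
wrist_force: [3.0, 5.0, -1.3]
t 9.5 pos [ 0.6134 -0.1872  0.1816] F [ 3.03  4.99 -1.35] yaw_y 49.6 tilt [0.0082 0.0154] open 0.4
travel total [ 0.016 -0.016  0.011]
```

```bash
python3 -m handwheel '[{"travel":[0.005,-0.02,0],"dr":[0,0,0]},{"travel":[0,-0.015,0],"dr":[0,0,0]}]'|grep -E "pos|force"
python3 -m handwheel '[{"travel":[0,-0.015,0],"dr":[0,0,0]}]'|grep -E "pos|force"
```

```text
eef_pos: [0.6109, -0.1902, 0.1816]
wrist_force: [3.7, 4.4, -2.0]
eef_pos: [0.61, -0.1912, 0.1815]
wrist_force: [2.9, 5.5, 0.4]
```

```bash
python3 -m handwheel '[{"travel":[0,-0.015,0],"dr":[0,0,0]}]'|grep -E "pos|force"
python3 -m handwheel '[{"travel":[0,-0.015,0],"dr":[0,0,0]}]'|grep -E "pos|force"
```

```text
eef_pos: [0.6097, -0.1916, 0.1815]
wrist_force: [9.1, 10.2, -2.1]
eef_pos: [0.6097, -0.1915, 0.1815]
wrist_force: [9.9, 8.8, -3.4]
```

The force rose to about 13 N with no further movement, so the lever is at its end stop. I'll re-centre on the post, then lift clear.

```bash
python3 -m handwheel '[{"travel":[0,0.05,0],"dr":[0,0,0]},{"travel":[0,0,0],"dr":[0,0,0]},{"travel":[0,0,-0.1],"dr":[0,0,0]},{"travel":[0,0,-0.15],"dr":[0,0,0]},{"travel":[0,0,-0.25],"dr":[0,0,0]},{"travel":[0,0,-0.25],"dr":[0,0,0]},{"travel":[-0.2,0,-0.2],"dr":[0,0,0]},{"travel":[-0.2,0,0],"dr":[0,0,0]},{"travel":[-0.2,0,0],"dr":[0,0,0]},{"travel":[0,0,0],"dr":[0,0,0]},{"travel":[0,0,0],"dr":[0,0,0]}]'
python3 - <<'E'
from h import *
s=snap('scene','s6.png');t=snap('top','t6.png')
a=cv2.resize(s[110:290,180:360],(400,400),interpolation=2)
b=cv2.resize(t[90:240,300:450],(400,400),interpolation=2)
cv2.imwrite('pics/c6.png',np.hstack([a,b])[:,:,::-1])
E
```

```text
time_s: 10.83
eef_pos: [0.6783, -0.2533, 0.3279]
eef_rot: [0.002, 0.341, 0.94, 0.011]
wrist_force: [0.1, 0.7, -0.1]
opening: 0.398
```

View pics/c6.png

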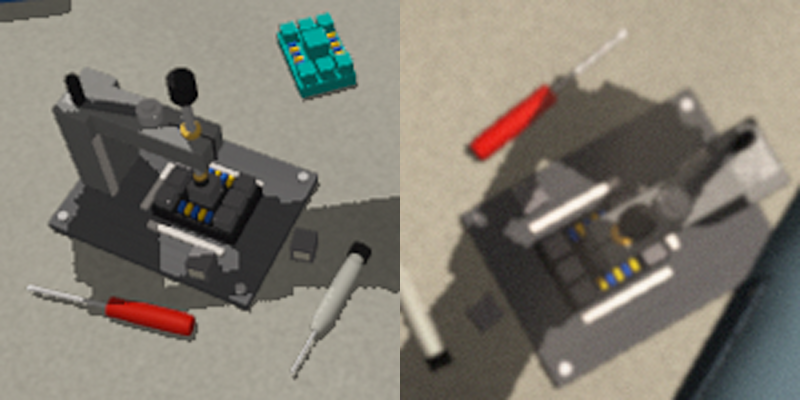

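The lever post is over the column (crop 72,88), so it is at the locked end. The knob is at the same pixel as when I released it (261,149), the foot is on the relay, and the bystanders haven't moved.

```bash
python3 -c "
from bench import ctrl
print(ctrl.hand_in())"
```

```text
the job is handed in; nothing more can be done
None
```

The depth stop is resting on the relay, the clamp lever is at its locked end, and the job was handed in at about 11 s with the gripper clear of everything.

- **Depth stop:** I pushed the knob down with the shut fingers. It slid at about 2.5 N, then the force rose to 7.7 N when the foot met the relay. That put roughly 5 N on the relay, against its limit of about 14 N, and I let go straight away.
- **Clamp lever:** I pushed the post clockwise with one finger of the part-open gripper at about 5–6 N. It stopped moving at about 13.5 N, which I took as the end stop. My estimate just before that was 1.3 rad, past the 1.1 where it locks.
- **Last checks:** The pictures show the foot on the relay, the knob unmoved since I released it, and the lever post over the column. The carrier looks to be in its nest and nothing else looks disturbed. The final wrist force was about zero.
- **Less certain:** I judged the foot still resting on the relay from the force rise and the unmoved knob, not from a direct measurement after release. The knob top was about 1 cm lower than my first camera estimate. The force reading found it, and this did no harm.

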